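Lay the cheese wedge down for portioning

TASK

The tall wedge of cheese standing on its rind at one end of the wooden cutting board is to be portioned next, so lay it down: tip it over where it stands, towards the middle of the board, so that it lies flat on its cut side with all of it on the board. Do not pick it up or shove it along the board. Leave the small red cheese and the jars where they are, and keep the arm off the wire shelf above.

Things in the scene. Friction and masses are not known exactly. Their poses are not given: they have to be found in the camera images.
- board: Fixed pale wooden cutting board, 300 (x) x 540 (y) x 20 mm, flat on the dark counter. Origin: centre of its underside; its own y axis runs along its length, z up; top surface at z = 20 mm. Place and yaw vary.
- wedge: Firm yellow cheese wedge, 0.7 kg, standing on its orange rind near either end of the board, point up (own z). Origin: middle of the rind. 110 mm deep (own x), 175 high; thickness (own y) 61 at the rind, 6 at the point. Flat cut faces look to own +y and -y, each leaning in 9 deg; its x is within 0.2 rad of the board's. Balance point 62 mm up. Tipped 25 deg it falls by itself; a slow push near the point does not slide it.
- point_a (a point): End of the wedge's point edge at its own -x side (nearer the robot at the start): wedge coordinates (-55, 0, 175) mm.
- point_b (a point): End of the wedge's point edge at its own +x side: wedge coordinates (55, 0, 175) mm.
- foot_l (a point): Middle of the wedge's lower edge on its own +y side, where rind and cut face meet: wedge coordinates (0, 30.5, 3) mm.
- foot_r (a point): Middle of the wedge's lower edge on its own -y side, where rind and cut face meet: wedge coordinates (0, -30.5, 3) mm.
- shelf: Fixed chrome wire shelf over the board. Origin: on the counter. Own frame, mm: wires x -60 to 210, y -350 to 350, underside 325, top 335 above the counter; below it at y = +-310 steel bearers (22 wide, underside 311, x 5 to 205) and posts (25 diameter, x = 190). The wedge stands behind its front edge x = -60: reach in under that with the tool leaning 25 to 40 deg back towards the robot.
- small_cheese: Small round cheese in red wax, 104 mm diameter, 62 mm high, on the board at the end opposite to the wedge. Origin: centre of its underside. To be left alone.
- jar_amber: Amber jar with black cap, 62 mm diameter, 85 mm high, on the wire shelf. Origin: centre of its underside. To be left alone.
- jar_red: Dark red jar with black cap, 62 mm diameter, 85 mm high, on the wire shelf. Origin: centre of its underside. To be left alone.
Things that resemble listed ones, but are neither listed nor needed, are in the scene too. Of the things like the wedge, leave any that is blue or pink; of the rest the larger one is meant.

How it is judged (in metres and radians):
At the end, for the whole second after the job is handed in: The wedge lies flat on a cut face (within 4.5 degrees), at rest on the board and wholly inside its outline: ends of the point edge inside it and at most 15 mm above its top, middles of the rind edges inside it and at least 55 mm from its long sides (angle between wedge's own z axis and vertical between 1.65 and 1.81 rad and angle between wedge's own x axis and vertical between 1.49 and 1.65 rad and x of point_a in the frame of board between -0.15 and 0.15 m and y of point_a in the frame of board between -0.27 and 0.27 m and z of each of point_a, point_b in the frame of board below 0.035 m and x of point_b in the frame of board between -0.15 and 0.15 m and y of point_b in the frame of board between -0.27 and 0.27 m and x of foot_l in the frame of board between -0.095 and 0.095 m and y of foot_l in the frame of board between -0.27 and 0.27 m and x of foot_r in the frame of board between -0.095 and 0.095 m and y of foot_r in the frame of board between -0.27 and 0.27 m and linear speed of wedge below 0.02 m/s and angular speed of wedge below 0.1 rad/s); the robot touches nothing.
It fails at once if The small red cheese or a jar is moved by more than 20 mm (distance of any of small_cheese, jar_amber, jar_red from where it was at the start of the episode above 0.02 m).
It fails at once if The wedge is picked up: both of its lower edges are more than 25 mm above the board (height (world z) of each of foot_l, foot_r above 0.045 m).
It fails at once if The wedge is shoved along instead of tipped where it stands: both of its lower edges are more than 50 mm from where they started (distance of each of foot_l, foot_r from where it was at the start of the episode above 0.05 m).
It fails at once if The robot bumps the wire shelf (more than 5 N) (contact force between shelf and the arm above 5 N or contact force between shelf and the fingers above 5 N).
It also fails if it takes over 40 s, if anything falls off the work surface, if the arm or the gripper's body presses on something with over 40 N, if the wrist force passes 120 N, or if a joint passes its speed limit or range.

ROBOT

A 6-joint arm with a two-finger parallel gripper is mounted at the origin on the work surface. World frame = base frame: x ahead of the robot, y to its left, z up, the work surface at z = 0. Lengths are in mm, angles in rad, forces in N, time in s.
With the tool pointing down it reaches from about 275 to 850 mm from the base axis. Payload 5.2 kg.
Tool frame: the origin (TCP) lies midway between the tips of the shut fingers; the grasp point (between the pads) lies 19 mm behind it; z points along the fingers, y is the line along which they close (so a half turn about z gives the same grasp; the last joint's range is limited). The gripper opens to 85 mm and grips with 20 to 120 N. Pads are 22 mm wide; open, the fingers measure 114 mm over their backs; the gripper's body (76 mm by 85 mm) begins 54 mm behind the grasp point. The pads swing forward as they close: fully open they stand 13 mm farther back than shut.
Start: joints at [-1.375, 0.259, 1.535, -0, 1.348, -0.203], TCP at [213.593, -506.836, 231.31] pointing down, gripper open.
Joint ranges: [-3.14, 3.14], [-0.91, 2.08], [0.19, 2.58], [-1.22, 4.36], [0.22, 2.71], [-3.12, 3.12]. Speed limits (rad/s): [2.57, 2.57, 3.14, 3.14, 3.14, 3.14].

INTERFACE

Orientations are given as a rotation vector (axis times angle).
In Python, from station import ctrl gives the robot as it stands.
- The arm moves only by the tool drive_tool, never from a script. Its arguments are lists of equal length, an entry for each row: "offset": the shift along the tool's x, y, z each as a share of 120 mm, from -1 to 1, a list of three; "angular": the turn, a rotation vector about the tool's x, y, z each as a share of 6 degrees, from -1 to 1, a list of three. A call has 1 to 5 rows; each row shifts and turns the commanded pose from where the row before left it, along the tool's axes as they then stand; what a row does not reach is not made up. A row lasts 1/10 s, in which the tool goes at most 50 mm and 8.59 degrees, less where a joint would pass 70% of its speed; a pose out of reach is approached as far as the arm can. A call with a number of a shift or a turn outside -1 to 1 is refused whole. A call with a gripper value outside its range is refused whole. "grip" is the gripper's target within -1 to 1 (shut at 1, half-way at 0, fully open at -1), set as the call begins (left out, the last holds). The fingers move at their own pace and stop on an object; the grip force is fixed at half the most. Time passes only in rows, so rows that do not move let the fingers close. It gives the time, the measured TCP pose, the force, the opening and the grip force at its end, in the units of the state.
- ctrl.get_state(): the state, without advancing time (a new reading comes with each control period).
- ctrl.capture(name): name is "side" or "top" or "wrist"; returns (picture, depth): 384x512x3 uint8, red, green, blue; 384x512 float32, mm along the optical axis (not along the pixel's ray), 0 where there is no reading.
- ctrl.calibration(name): a dict with "vfov" (degrees; the focal length in pixels is half the picture's height over the tangent of half this angle, whatever the lens; pixels are square), "cx", "cy" (the principal point, pixels), "pose" (4x4, takes a point from camera to world coordinates); the wrist camera has in their place "tool_from_camera" (4x4, takes a point from camera to tool coordinates, whose origin is the TCP and whose axes are the flange's). Camera axes: x right, y down, z forward; pixel columns grow to the right and rows downward; lengths in mm; the calibration is good to about 2 mm. A picture is of the moment at which its call begins: read the wrist's pose just before it. calibration takes no time and is no camera call.
- ctrl.hand_in(): hands the job in; it is judged then, once.
The state is a dict: "time": time; "joints": joint angles; "qvel": joint speeds; "effort": joint torques, N m; "tool_pos": TCP position; "ee_rot": TCP orientation; "contact_force": force on the tool from outside, world axes, zero at the start; "torque": the same for the moment, N m; "gripper_width": finger opening in mm; "gripper_force": force on a finger pad.
Only numpy, scipy, OpenCV 4.12 (cv2) and the standard library are available. Lean on these libraries where they do the work, as an engineer would, in place of code of your own. Each camera call takes 0.05 s, during which the arm holds its last target. There are 200 camera calls.

## Working session

There is one attempt and no reset: what is moved stays moved. The work goes in short steps, Python scripts to look and compute and a tool call to move; the robot and the scene stay as the last step left them, time stands still between calls to the robot, and variables do not carry over. Pictures are saved under pics/ and viewed, at most 10 in all, crops included, and the job is handed in when it is done.

Besides the shell and the picture viewer there is one more tool, called after "Request:" by a JSON object that holds its "api" and its "payload". drive_tool: Moves the arm, as the interface text tells. Shift numbers are shares of 120 mm and turn numbers shares of 6 degrees, none past 1 either way. Its arguments: {"type":"object","properties":{"offset":{"type":"array","items":{"type":"array","items":{"type":"number","minimum":-1,"maximum":1}}},"angular":{"type":"array","items":{"type":"array","items":{"type":"number","minimum":-1,"maximum":1}}},"grip":{"type":"number"}},"required":["offset","angular"]}

```bash
mkdir -p pics; cat > h.py <<'E'
import numpy as np, cv2
from scipy.spatial.transform import Rotation as R
from station import ctrl
def T():
    s=ctrl.get_state(); M=np.eye(4); M[:3,:3]=R.from_rotvec(s["ee_rot"]).as_matrix(); M[:3,3]=s["tool_pos"]; return M
def cloud(n):
    c=ctrl.calibration(n); M=T()@np.array(c["tool_from_camera"]) if n=="wrist" else np.array(c["pose"])
    im,d=ctrl.capture(n); f=192/np.tan(np.radians(c["vfov"]/2))
    v,u=np.mgrid[:384,:512]; P=np.stack([(u-c["cx"])/f*d,(v-c["cy"])/f*d,d],-1)@M[:3,:3].T+M[:3,3]
    P[d==0]=np.nan
    return im,P
E
python3 - <<'E'
from h import *
a,P=cloud("side");b,Q=cloud("top")
np.savez("c.npz",a=a,P=P,b=b,Q=Q)
cv2.imwrite("pics/a.png",cv2.resize(a,(800,600))[:,:,::-1]);cv2.imwrite("pics/b.png",cv2.resize(b,(800,600))[:,:,::-1])
for n in("side","top"):print(np.array(ctrl.calibration(n)["pose"]).round(2))
print(T().round(3))
E
```

```text
[[-7.50000e-01 -6.20000e-01  2.30000e-01  3.12660e+02]
 [-6.60000e-01  7.00000e-01 -2.60000e-01  2.36930e+02]
 [-0.00000e+00 -3.40000e-01 -9.40000e-01  1.19683e+03]
 [ 0.00000e+00  0.00000e+00  0.00000e+00  1.00000e+00]]
[[ 2.00000e-02 -1.00000e+00  7.00000e-02  4.85790e+02]
 [-1.00000e+00 -2.00000e-02  0.00000e+00 -1.35800e+01]
 [-0.00000e+00 -7.00000e-02 -1.00000e+00  1.13683e+03]
 [ 0.00000e+00  0.00000e+00  0.00000e+00  1.00000e+00]]
[[ 9.22000e-01  3.88000e-01 -0.00000e+00  2.13507e+02]
 [ 3.88000e-01 -9.22000e-01  2.00000e-03 -5.06372e+02]
 [ 0.00000e+00 -2.00000e-03 -1.00000e+00  2.30573e+02]
 [ 0.00000e+00  0.00000e+00  0.00000e+00  1.00000e+00]]
```

View pics/a.png

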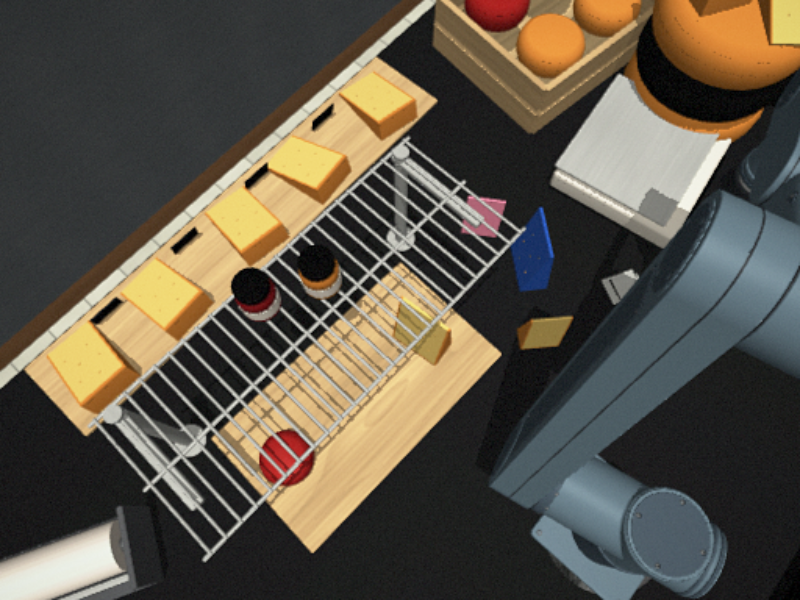

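View pics/b.png

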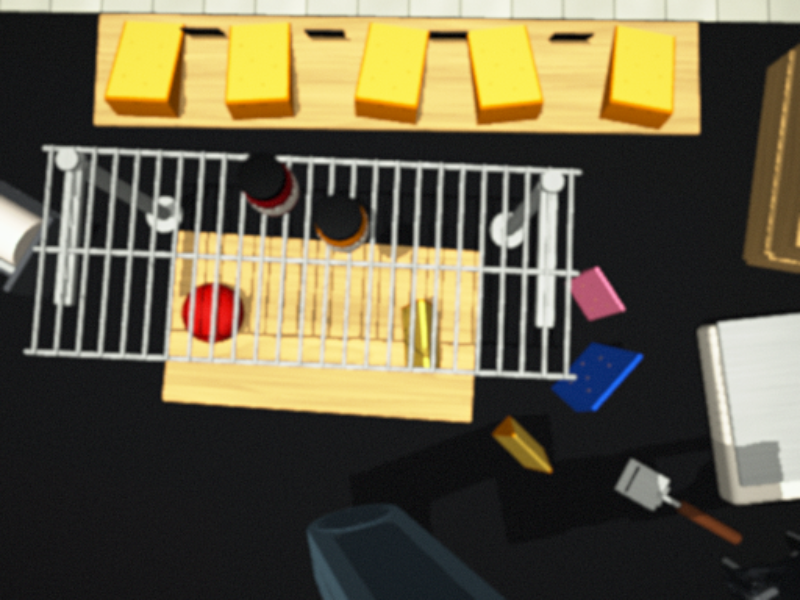

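The pictures show the wedge under the shelf near its front edge, at top-view (422,335) and side-view (422,330). It stands at the board's -y end and the red cheese is at the +y end at (213,312), so the wedge must tip towards +y. Next I measure it.

```bash
python3 - <<'E'
from h import *
z=np.load("c.npz")
for im,P,n in((z["a"],z["P"],"side"),(z["b"],z["Q"],"top")):
    hsv=cv2.cvtColor(im,cv2.COLOR_RGB2HSV); Z=P[...,2]
    m=(abs(Z-20)<6)&(hsv[...,2]>110)&(P[...,0]<720)&(P[...,0]>280)&(abs(P[...,1])<450)
    n_,l,s,c=cv2.connectedComponentsWithStats(cv2.morphologyEx(m.astype(np.uint8),cv2.MORPH_CLOSE,np.ones((9,9))))
    k=1+np.argmax(s[1:,4]); p=P[m&(l==k)]
    r=cv2.minAreaRect(p[:,:2].astype(np.float32)); print(n,"board",r,np.median(p[:,2]))
    sh=(abs(Z-333)<10)&(hsv[...,1]<70)&(P[...,0]>350); q=P[sh]
    print("shelf",len(q),cv2.minAreaRect(q[:,:2].astype(np.float32)), np.median(q[:,2]))
    w=(Z>35)&(Z<215)&(hsv[...,1]>90)&(hsv[...,0]<35)&(hsv[...,0]>12)&(P[...,0]>400)&(P[...,0]<640)&(P[...,1]<-50)&(P[...,1]>-330)
    p=P[w]; print("wedge",len(p))
    for a in range(35,215,20):
        t=p[(p[:,2]>=a)&(p[:,2]<a+20)]
        if len(t)>5: print(a,len(t),np.percentile(t[:,0],[2,50,98]).round(),np.percentile(t[:,1],[2,50,98]).round(), np.polyfit(t[:,0],t[:,1],1).round(3))
E
```

```text
side board ((526.2531127929688, 131.2264404296875), (555.532958984375, 309.30584716796875), 86.99978637695312) 19.774068046582784
shelf 7788 ((593.1260375976562, 110.37171936035156), (699.5081176757812, 270.386962890625), 88.32608795166016) 333.4125689875941
wedge 50
175 16 [448. 461. 508.] [-55. -52. -51.] [ 2.9000e-02 -6.6056e+01]
195 6 [452. 460. 500.] [-55. -52. -51.] [ 6.000e-02 -8.055e+01]
top board ((523.34521484375, 122.95947265625), (539.4718627929688, 299.9424133300781), 86.95226287841797) 19.212969405542026
shelf 11864 ((595.2621459960938, 109.46821594238281), (698.3749389648438, 270.7618408203125), 88.25953674316406) 332.8038780155003
wedge 190
35 15 [456. 476. 494.] [-80. -77. -76.] [ 1.1500e-01 -1.3262e+02]
55 12 [456. 470. 560.] [-76. -76. -67.] [ 9.80000e-02 -1.21332e+02]
95 11 [530. 542. 558.] [-63. -63. -60.] [ 5.3000e-02 -9.0767e+01]
115 25 [500. 526. 559.] [-62. -59. -57.] [ 7.60000e-02 -1.00637e+02]
135 28 [483. 519. 556.] [-62. -58. -56.] [ 9.00000e-02 -1.04785e+02]
155 38 [474. 514. 557.] [-58. -55. -52.] [ 8.1000e-02 -9.7024e+01]
175 48 [459. 483. 526.] [-58. -52. -50.] [ 3.8000e-02 -7.1991e+01]
195 9 [459. 470. 499.] [-55. -54. -52.] [ 7.1000e-02 -8.6939e+01]
```

```bash
python3 - <<'E'
from h import *
z=np.load("c.npz")
for im,P,n in((z["a"],z["P"],"side"),(z["b"],z["Q"],"top")):
    hsv=cv2.cvtColor(im,cv2.COLOR_RGB2HSV); Z=P[...,2]
    w=(Z>40)&(Z<210)&(hsv[...,1]>70)&(hsv[...,0]<40)&(P[...,0]>400)&(P[...,0]<620)&(P[...,1]<40)&(P[...,1]>-130)
    p=P[w]; print(n,len(p))
    for a in range(35,215,15):
        t=p[(p[:,2]>=a)&(p[:,2]<a+15)]
        if len(t)>5: print(a,len(t),np.percentile(t[:,0],[2,50,98]).round(),np.percentile(t[:,1],[2,25,50,75,98]).round(), np.polyfit(t[:,0],t[:,1],1).round(3))
    if n=="side":
        A=np.c_[p[:,0],p[:,2],np.ones(len(p))]
        m=np.ones(len(p),bool)
        f=p[:,1]>-48
        for _ in range(6):
            c=np.linalg.lstsq(A[f],p[f,1],rcond=None)[0]; f=abs(A@c-p[:,1])<5
        print("left face y=",c,f.sum())
E
```

```text
side 715
35 40 [447. 494. 552.] [-60. -25. -22. -19. -16.] [   0.211 -129.084]
50 65 [446. 491. 552.] [-66. -27. -23. -21. -18.] [   0.195 -122.923]
65 62 [447. 484. 550.] [-59. -30. -27. -24. -20.] [   0.171 -112.675]
80 57 [446. 484. 553.] [-63. -32. -30. -25. -22.] [   0.169 -114.083]
95 45 [447. 472. 528.] [-57. -35. -33. -31. -29.] [   0.161 -111.393]
110 72 [447. 494. 552.] [-57. -37. -33. -30. -28.] [   0.147 -107.214]
125 68 [448. 504. 554.] [-54. -38. -35. -32. -29.] [  0.126 -98.712]
140 80 [448. 501. 554.] [-53. -41. -38. -35. -32.] [  0.111 -93.763]
155 73 [448. 501. 554.] [-51. -44. -40. -37. -35.] [  0.111 -95.815]
170 44 [448. 475. 553.] [-52. -47. -45. -39. -36.] [  0.112 -98.845]
185 109 [450. 501. 553.] [-54. -49. -47. -44. -41.] [ 8.1000e-02 -8.7621e+01]
left face y= [  0.09458778  -0.16966807 -60.43745412] 672
top 618
35 31 [456. 494. 554.] [-80. -26. -23. -20. -17.] [   0.374 -220.89 ]
50 43 [464. 496. 557.] [-76. -26. -23. -23. -19.] [   0.36  -216.413]
65 40 [458. 526. 556.] [-76. -66. -25. -22. -22.] [   0.166 -123.398]
80 27 [492. 524. 560.] [-65. -28. -28. -25. -24.] [ -0.253 101.418]
95 26 [460. 540. 555.] [-63. -63. -31. -27. -27.] [-0.072 -2.451]
110 29 [458. 526. 558.] [-62. -62. -38. -35. -29.] [-0.084 -3.079]
125 43 [459. 498. 558.] [-62. -59. -56. -37. -37.] [-0.247 75.273]
140 55 [460. 498. 547.] [-61. -57. -42. -39. -36.] [-0.093 -0.609]
155 69 [460. 510. 555.] [-58. -55. -44. -41. -38.] [-1.0000e-02 -4.1677e+01]
170 84 [458. 507. 557.] [-58. -52. -46. -43. -38.] [ 8.8000e-02 -9.1655e+01]
185 171 [461. 507. 557.] [-55. -50. -47. -45. -40.] [ 9.4000e-02 -9.5244e+01]
```

```bash
cat >> h.py <<'E'
from scipy.linalg import logm,expm
def tgt(p,lean,yaw=5.2):
    # tool x at yaw, z down, then lean outwards
    c,s=np.cos(np.radians(yaw)),np.sin(np.radians(yaw))
    M=np.eye(4); M[:3,:3]=np.array([[c,s,0],[s,-c,0],[0,0,-1]])@R.from_euler('y',lean,degrees=True).as_matrix(); M[:3,3]=p; return M
def plan(goal,N):
    A=T(); X=np.real(expm(np.real(logm(np.linalg.inv(A)@goal))/N))
    print("off",(X[:3,3]/120).round(3),"ang",(np.degrees(R.from_matrix(X[:3,:3]).as_rotvec())/6).round(3))
    for k in range(N): A=A@X; print(A[:3,3].round(), end=' ')
    print()
E
python3 - <<'E'
from h import *
z=np.load("c.npz")
Q=np.r_[z["Q"].reshape(-1,3),z["P"].reshape(-1,3)]
for x0,x1,y0,y1 in((280,450,-230,-120),(400,520,-330,-190),(150,450,-520,-330)):
    m=(Q[:,0]>x0)&(Q[:,0]<x1)&(Q[:,1]>y0)&(Q[:,1]<y1);print(np.percentile(Q[m,2],[50,95,99,99.9]).round())
plan(tgt([420,-140,235],40),14)
print(ctrl.get_state()["gripper_width"])
E
```

```text
[  1. 118. 737. 763.]
[  1. 333. 335. 337.]
[  1. 584. 634. 659.]
off [ 0.171 -0.18   0.051] ang [-0.074  0.472  0.201]
[ 224. -478.  224.] [ 235. -451.  219.] [ 248. -423.  215.] [ 260. -396.  211.] [ 274. -369.  209.] [ 288. -342.  208.] [ 303. -315.  207.] [ 319. -289.  208.] [ 335. -263.  210.] [ 351. -238.  212.] [ 368. -213.  216.] [ 385. -188.  221.] [ 402. -164.  228.] [ 420. -140.  235.] 
85.51937835222748
```

Request:
{"api": "drive_tool", "payload": {"offset": [[0.17,-0.18,0.02],[0.17,-0.18,0.04],[0.17,-0.18,0.05],[0.17,-0.18,0.05],[0.17,-0.18,0.05]], "angular": [[-0.07,0.47,0.2],[-0.07,0.47,0.2],[-0.07,0.47,0.2],[-0.07,0.47,0.2],[-0.07,0.47,0.2]], "grip": 1}}

```text
time: 0.6
tool_pos: [273.9, -368.2, 214.6]
ee_rot: [-3.07, -0.452, -0.39]
contact_force: [0.3, 0.3, -0.6]
gripper_width: 12.1
gripper_force: 0.0
```

Request:
{"api": "drive_tool", "payload": {"offset": [[0.17,-0.18,0.05],[0.17,-0.18,0.05],[0.17,-0.18,0.05],[0.17,-0.18,0.05],[0.17,-0.18,0.05]], "angular": [[-0.07,0.47,0.2],[-0.07,0.47,0.2],[-0.07,0.47,0.2],[-0.07,0.47,0.2],[-0.07,0.47,0.2]]}}

```text
time: 1.1
tool_pos: [350.2, -237.6, 218.8]
ee_rot: [-3.007, -0.277, -0.767]
contact_force: [0.9, 0.1, -0.9]
gripper_width: 0.3
gripper_force: 0.0
```

```bash
python3 - <<'E'
from h import *
print(T().round(2),ctrl.get_state()["joints"])
plan(tgt([420,-140,235],40),4)
E
```

```text
[[ 8.6000e-01  1.8000e-01  4.7000e-01  3.5023e+02]
 [ 1.6000e-01 -9.8000e-01  7.0000e-02 -2.3763e+02]
 [ 4.8000e-01  2.0000e-02 -8.8000e-01  2.1876e+02]
 [ 0.0000e+00  0.0000e+00  0.0000e+00  1.0000e+00]] [-1.31621356 -0.12936626  2.10140619  0.54252478  1.16879489 -0.14556323]
off [ 0.166 -0.18   0.064] ang [-0.082  0.475  0.199]
[ 367. -213.  221.] [ 384. -188.  225.] [ 402. -164.  229.] [ 420. -140.  235.]
```

Request:
{"api": "drive_tool", "payload": {"offset": [[0.17,-0.18,0.06],[0.17,-0.18,0.06],[0.17,-0.18,0.06],[0.17,-0.18,0.06],[0,0,0]], "angular": [[-0.08,0.47,0.2],[-0.08,0.47,0.2],[-0.08,0.47,0.2],[-0.08,0.47,0.2],[0,0,0]]}}

```text
time: 1.6
tool_pos: [420.4, -137.3, 237.0]
ee_rot: [-2.919, -0.137, -1.057]
contact_force: [-0.8, -0.4, -1.2]
gripper_width: 0.1
gripper_force: 0.0
```

```bash
python3 - <<'E'
from h import *
print(T().round(2),ctrl.get_state()["joints"])
plan(tgt([495,-110,165],40),5)
a,P=cloud("side")
cv2.imwrite("pics/c.png",cv2.resize(a[100:300,200:512],(800,513))[:,:,::-1])
E
```

```text
[[ 7.6000e-01  9.0000e-02  6.4000e-01  4.2038e+02]
 [ 7.0000e-02 -1.0000e+00  6.0000e-02 -1.3735e+02]
 [ 6.4000e-01 -0.0000e+00 -7.7000e-01  2.3702e+02]
 [ 0.0000e+00  0.0000e+00  0.0000e+00  1.0000e+00]] [-1.14231814 -0.26209105  2.25341175  0.7769497   1.04278486 -0.03552095]
off [ 0.021 -0.034  0.174] ang [-0.008  0.006  0.003]
[ 435. -132.  223.] [ 450. -126.  208.] [ 465. -121.  194.] [ 480. -115.  179.] [ 495. -110.  165.]
```

View pics/c.png

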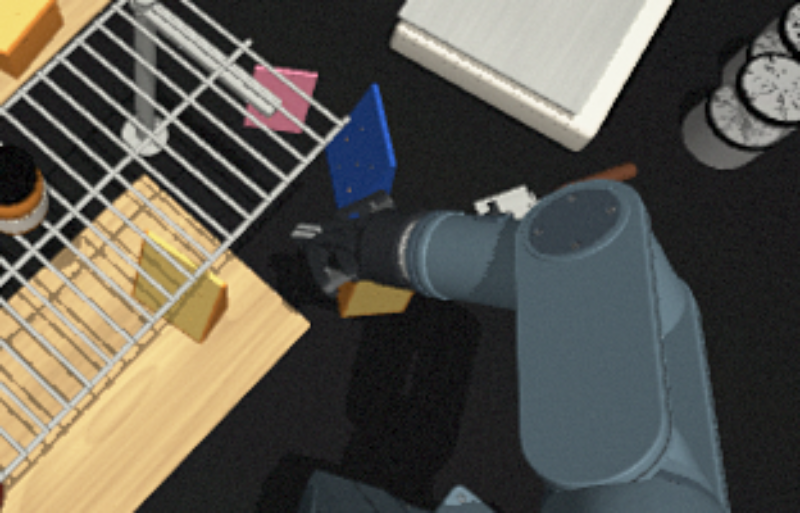

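The picture shows the shut gripper at (320,240), in front of the shelf edge and on the -y side of the upright wedge at (185,290). The way in is clear.

Request:
{"api": "drive_tool", "payload": {"offset": [[0.02,-0.03,0.17],[0.02,-0.03,0.17],[0.02,-0.03,0.17],[0.02,-0.03,0.17],[0.02,-0.03,0.17]], "angular": [[0,0,0],[0,0,0],[0,0,0],[0,0,0],[0,0,0]]}}

```text
time: 2.15
tool_pos: [493.5, -117.2, 166.2]
ee_rot: [-2.924, -0.135, -1.056]
contact_force: [-0.1, 0.2, 0.5]
gripper_width: 0.4
gripper_force: 0.0
```

Request:
{"api": "drive_tool", "payload": {"offset": [[0,-0.07,0],[0,-0.07,0],[0,-0.05,0],[0,0,0]], "angular": [[0,0,0],[0,0,0],[0,0,0],[0,0,0]]}}

```text
time: 2.55
tool_pos: [490.4, -92.9, 167.5]
ee_rot: [-2.922, -0.136, -1.058]
contact_force: [-0.9, 0.3, -0.5]
gripper_width: 0.0
gripper_force: 0.0
```

```bash
python3 - <<'E'
from h import *
print(T().round(2),ctrl.get_state()["joints"])
a,P=cloud("side")
cv2.imwrite("pics/d.png",cv2.resize(a[150:290,200:400],(800,560))[:,:,::-1])
E
```

```text
[[ 7.600e-01  9.000e-02  6.400e-01  4.904e+02]
 [ 7.000e-02 -1.000e+00  6.000e-02 -9.288e+01]
 [ 6.400e-01  0.000e+00 -7.700e-01  1.675e+02]
 [ 0.000e+00  0.000e+00  0.000e+00  1.000e+00]] [-0.80044784 -0.04909242  2.30418751  0.97054201  0.64819857 -0.05304779]
```

View pics/d.png

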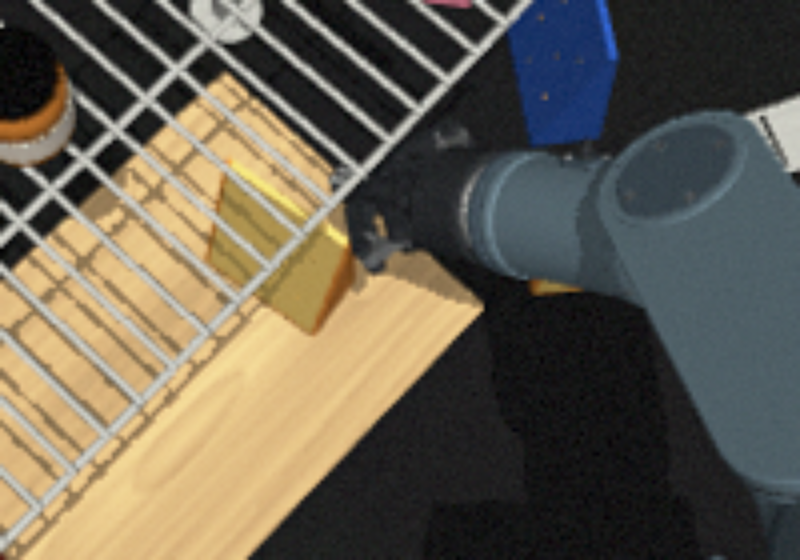

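```bash
python3 - <<'E'
from h import *
c=np.array(ctrl.calibration("wrist")["tool_from_camera"]);print(c.round(2));print((T()@c)[:3,3])
E
```

```text
[[   0.     -0.95   -0.32   84.86]
 [   1.      0.      0.     -0.73]
 [  -0.     -0.32    0.95 -141.95]
 [   0.      0.      0.      1.  ]]
[464.93006123 -94.82146246 331.04707223]
```

```bash
python3 - <<'E'
from h import *
c=ctrl.calibration("side");M=np.linalg.inv(np.array(c["pose"]));f=192/np.tan(np.radians(c["vfov"]/2))
def pr(p):
    q=M[:3,:3]@np.array(p)+M[:3,3]; u=q[0]/q[2]*f+c["cx"];v=q[1]/q[2]*f+c["cy"];return ((u-200)*4).round(),((v-150)*4).round()
print(pr([465,-95,331]),pr([453,-100,330]),pr([449,-240,330]))
a,P=cloud("side")
for u,v in((312,184),(309,182),(315,184),(312,181)):print(P[v,u])
Q=P.reshape(-1,3)
m=(Q[:,0]>400)&(Q[:,0]<470)&(Q[:,1]>-200)&(Q[:,1]<0)&(Q[:,2]>215)&(Q[:,2]<310)
print(Q[m][np.argsort(-Q[m,0])[:10]].round(), m.sum())
X=(Q-T()[:3,3])@T()[:3,:3]; n=(abs(X[:,1])<60)&(X[:,2]<-40)&(X[:,2]>-160)&(X[:,0]<70)&(Q[:,2]<325)
print(np.nanmax(X[n],0),np.nanpercentile(X[n],[1,99],axis=0))
print(ctrl.get_state()["contact_force"])
E
```

```text
(np.float64(391.0), np.float64(117.0)) (np.float64(410.0), np.float64(124.0)) (np.float64(550.0), np.float64(-22.0))
[ 442.16147893 -145.16352622  240.19233611]
[ 452.49443368 -145.3739745   237.52805553]
[ 435.20489758 -148.34652457  245.9231098 ]
[ 446.90205984 -149.76101316  246.10932619]
[[ 469. -126.  216.]
 [ 469. -120.  219.]
 [ 469. -130.  217.]
 [ 467. -123.  216.]
 [ 467. -128.  215.]
 [ 467. -136.  217.]
 [ 466. -100.  216.]
 [ 466. -131.  219.]
 [ 466.  -69.  215.]
 [ 466. -103.  218.]] 606
[ 39.07758009  59.99355787 -40.01847304] [[-439.48363544  -58.90449568 -157.99989206]
 [  36.49702855   57.40154468  -41.30770004]]
[-0.08507    -0.57022149  0.28471541]
```

Request:
{"api": "drive_tool", "payload": {"offset": [[0.06,0,0.06],[0,-0.05,0],[0,-0.04,0],[0,-0.03,0],[0,-0.03,0]], "angular": [[0,0,0],[0,0,0],[0,0,0],[0,0,0],[0,0,0]]}}

```text
time: 3.15
tool_pos: [499.6, -74.7, 166.5]
ee_rot: [-2.923, -0.135, -1.059]
contact_force: [0.4, -1.5, 4.2]
gripper_width: -0.0
gripper_force: 0.0
```

Request:
{"api": "drive_tool", "payload": {"offset": [[0,-0.03,0],[0,-0.03,0],[0,-0.03,0],[0,-0.03,0],[0,-0.03,0]], "angular": [[0,0,0],[0,0,0],[0,0,0],[0,0,0],[0,0,0]]}}

```text
time: 3.65
tool_pos: [497.4, -56.3, 165.7]
ee_rot: [-2.922, -0.135, -1.056]
contact_force: [-0.2, -0.1, 1.9]
gripper_width: 0.0
gripper_force: 0.0
```

Request:
{"api": "drive_tool", "payload": {"offset": [[0,-0.03,0],[0,-0.03,0],[0,-0.03,0],[0,-0.03,0],[0,-0.03,0]], "angular": [[0,0,0],[0,0,0],[0,0,0],[0,0,0],[0,0,0]]}}

```text
time: 4.15
tool_pos: [495.7, -38.4, 165.8]
ee_rot: [-2.922, -0.135, -1.057]
contact_force: [0.6, -1.5, -0.2]
gripper_width: -0.2
gripper_force: 0.0
```

```bash
python3 - <<'E'
from h import *
print(T()[:3,3])
a,P=cloud("side")
cv2.imwrite("pics/e.png",cv2.resize(a[150:290,200:400],(800,560))[:,:,::-1])
E
```

```text
[495.74400626 -38.37716738 165.76200785]
```

View pics/e.png

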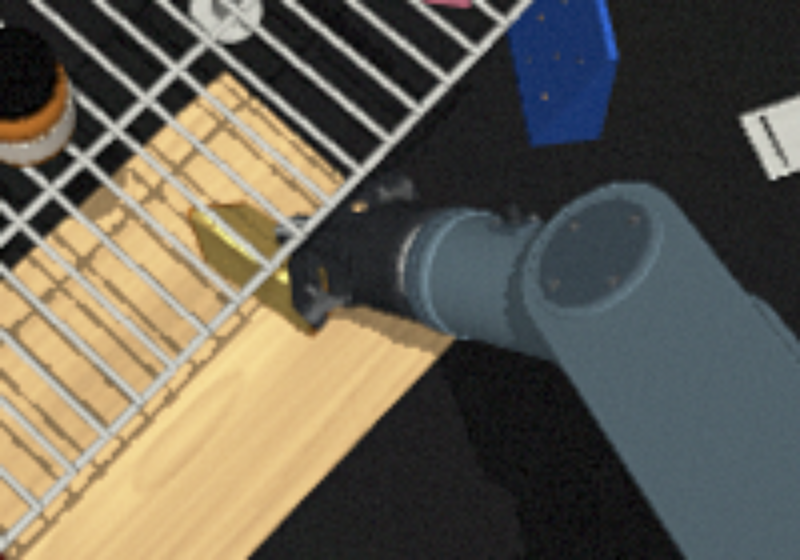

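The picture shows the wedge tilting. Its point edge has moved to (190,210)–(265,290), and its near foot corner is still at about (312,330), so it is not sliding. I keep pushing.

Request:
{"api": "drive_tool", "payload": {"offset": [[0,-0.03,0],[0,-0.03,0],[0,-0.03,0],[0,-0.03,0],[0,-0.03,0]], "angular": [[0,0,0],[0,0,0],[0,0,0],[0,0,0],[0,0,0]]}}

```text
time: 4.7
tool_pos: [494.2, -20.5, 165.9]
ee_rot: [-2.922, -0.135, -1.057]
contact_force: [0.1, 0.2, 0.0]
gripper_width: 0.1
gripper_force: 0.0
```

Request:
{"api": "drive_tool", "payload": {"offset": [[0,-0.03,0],[0,-0.03,0],[0,-0.03,0],[0,-0.03,0],[0,-0.03,0]], "angular": [[0,0,0],[0,0,0],[0,0,0],[0,0,0],[0,0,0]]}}

```text
time: 5.2
tool_pos: [492.6, -2.6, 166.0]
ee_rot: [-2.922, -0.135, -1.057]
contact_force: [-0.1, -0.4, -0.0]
gripper_width: -0.0
gripper_force: 0.0
```

Request:
{"api": "drive_tool", "payload": {"offset": [[0,-0.03,0],[0,-0.03,0],[0,0,0],[0,0,0],[0,0,0]], "angular": [[0,0,0],[0,0,0],[0,0,0],[0,0,0],[0,0,0]]}}

```text
time: 5.7
tool_pos: [492.1, 4.1, 166.0]
ee_rot: [-2.922, -0.135, -1.057]
contact_force: [1.6, 0.1, 0.7]
gripper_width: 0.2
gripper_force: 0.0
```

```bash
python3 - <<'E'
from h import *
print(T()[:3,3])
plan(tgt([415,-90,235],40),6)
a,P=cloud("side")
cv2.imwrite("pics/f.png",cv2.resize(a[150:290,200:400],(800,560))[:,:,::-1])
E
```

```text
[492.05847234   4.1108167  166.00465172]
off [-0.03   0.12  -0.149] ang [-0.001  0.006  0.002]
[479. -12. 178.] [466. -27. 189.] [454. -43. 201.] [441. -59. 212.] [428. -74. 224.] [415. -90. 235.]
```

View pics/f.png

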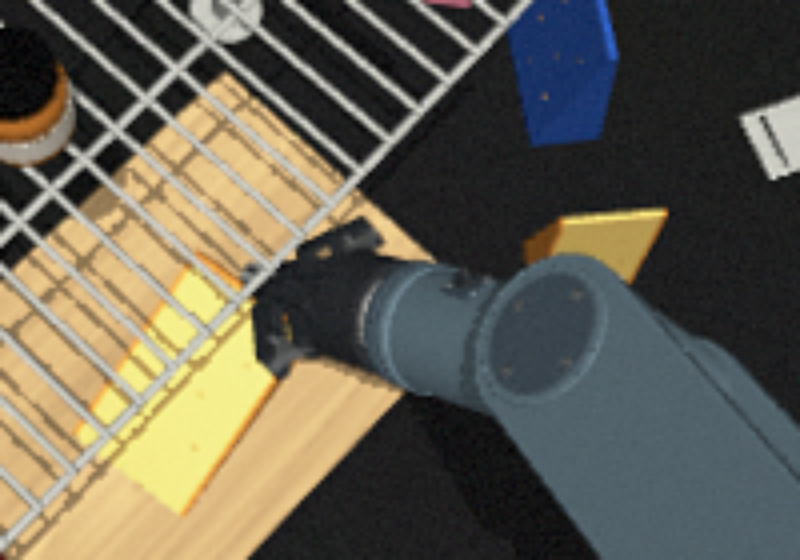

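The wedge has fallen and lies on its cut face, with the point edge from (90,430) to (180,512) and the rind at (230,280). It is on the board. I withdraw now and then check.

Request:
{"api": "drive_tool", "payload": {"offset": [[-0.03,0.12,-0.15],[-0.03,0.12,-0.15],[-0.03,0.12,-0.15],[-0.03,0.12,-0.15],[-0.03,0.12,-0.15]], "angular": [[0,0,0],[0,0,0],[0,0,0],[0,0,0],[0,0,0]]}}

```text
time: 6.25
tool_pos: [426.8, -74.6, 224.2]
ee_rot: [-2.923, -0.135, -1.057]
contact_force: [0.7, -1.6, 0.1]
gripper_width: 0.2
gripper_force: 0.0
```

Request:
{"api": "drive_tool", "payload": {"offset": [[0,0.12,-0.1],[0,0,0],[0,0,0],[0,0,0],[0,0,0]], "angular": [[0,0,0],[0,0,0],[0,0,0],[0,0,0],[0,0,0]]}}

```text
time: 6.75
tool_pos: [421.1, -87.8, 232.2]
ee_rot: [-2.921, -0.136, -1.056]
contact_force: [0.6, -0.3, -0.1]
gripper_width: -0.2
gripper_force: 0.0
```

```bash
python3 - <<'E'
from h import *
a,P=cloud("top")
hsv=cv2.cvtColor(a,cv2.COLOR_RGB2HSV)
m=(P[...,2]>28)&(P[...,2]<100)&(hsv[...,1]>90)&(hsv[...,0]>12)&(hsv[...,0]<40)&(P[...,0]>400)&(P[...,0]<640)&(P[...,1]>-70)&(P[...,1]<230)
p=P[m]; print(np.percentile(p,[1,99],axis=0).round(), cv2.minAreaRect(p[:,:2].astype(np.float32)))
A=np.c_[p[:,:2],np.ones(len(p))];c=np.linalg.lstsq(A,p[:,2],rcond=None)[0];print("plane",c,np.degrees(np.arctan(np.hypot(*c[:2]))))
b=(p[:,:2]-[523.3,123])@np.array([[.9986,.053],[-.053,.9986]]);print(np.percentile(b,[1,99],axis=0).round())
cv2.imwrite("pics/g.png",cv2.resize(a[100:300,80:347],(800,600))[:,:,::-1])
E
```

```text
[[436. -18.  29.]
 [551. 151.  80.]] ((493.7022705078125, 68.96675109863281), (110.18803405761719, 174.51351928710938), 5.260068893432617)
plane [ 2.59323694e-02 -2.67150963e-01  5.86835381e+01] 15.024451325524344
[[ -87. -142.]
 [  33.   27.]]
```

View pics/g.png

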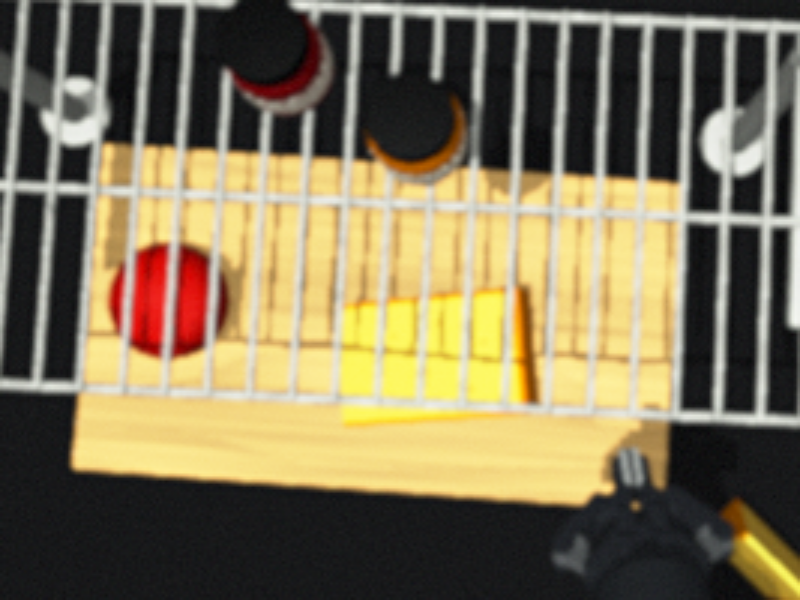

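The wedge lies flat, spanning (342,290)–(535,425), well inside the board. The red cheese and the jars have not moved, and the gripper is clear.

```bash
python3 -c "
from station import ctrl
print(ctrl.hand_in())"
```

```text
the job is handed in; nothing more can be done
None
```

The wedge was tipped over where it stood and lies flat on its cut side, wholly on the board; nothing else was disturbed, the arm is clear of the shelf, and the job is handed in (no verdict was returned).

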